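# Unlatch a tablet charging cage and stand its gate open

## Robot

A 6-joint arm with a two-finger parallel gripper is mounted at the origin on the work surface. World frame = base frame: x ahead of the robot, y to its left, z up, the work surface at z = 0. Lengths are in m, angles in degrees, forces in N, time in s.
With the tool pointing down it reaches from about 0.375 to 0.9 m from the base axis. Payload 3.1 kg.
Tool frame: the origin (TCP) lies between the finger pads; the fingertips stand 11 mm ahead of it and the grasp point (between the pads) lies 8 mm behind it; z points along the fingers, y is the line along which they close (so a half turn about z gives the same grasp; the last joint's range is limited). The gripper opens to 87 mm and grips with 3 to 60 N. Pads are 19 mm wide; open, the fingers measure 117 mm over their backs; the gripper's body (75 mm by 190 mm) begins 51 mm behind the grasp point.
Start: joints at [-80.93, 30.224, 82.088, -0, 67.689, -10.227], TCP at [0.207, -0.59, 0.199] pointing down, gripper open.
Joint ranges: [-176.69, 176.69], [-43.24, 126.21], [12.49, 139.97], [-82, 262], [0, 151.66], [-163.58, 163.58]. Speed limits (degrees/s): [159.86, 159.86, 180, 180, 180, 180].

## Interface

Orientations are given as a 3x3 rotation matrix whose columns are the frame's x, y, z axes.
In Python, from rig import bot gives the robot as it stands.
- The arm moves only by the tool apply_moves, never from a script. Its argument "steps" is a list that holds one entry, the list of rows, each a list of 7 numbers: the shift along the tool's x, y, z in cm, then the turn, a rotation vector about the tool's x, y, z in degrees, then the gripper command: -1 is shut, 1 is fully open, values between are in proportion. In form: [[[dx, dy, dz, rx, ry, rz, jaw], ...]]. A call has 1 to 20 rows; each row is the pose to reach, as a shift and turn from the pose commanded when the call began, along the tool's axes at that moment; what a row does not reach only later rows make up. A row lasts 1/8 s, in which the tool goes at most 62.5 mm and 10.7 degrees, less where a joint would pass 70% of its speed; a pose out of reach is approached as far as the arm can. A call with a gripper value outside its range is refused whole. The fingers move at their own pace and stop on an object; the grip force is fixed at half the most. Time passes only in rows, so rows that repeat a pose let the fingers close. It gives the time, the measured TCP pose, the force, the opening and the grip force at its end, in the units of the state.
- bot.read_state(): the state, without advancing time (a new reading comes with each control period).
- bot.capture(name): name is "scene" or "top" or "wrist"; returns the picture (384x512x3 uint8, blue, green, red); there is no depth.
- bot.camera_model(name): a dict with "intrinsics" (3x3 intrinsics, pixels), "R" (3x3) and "t" (3): a world point X has camera coordinates R X + t. Camera axes: x right, y down, z forward; pixel columns grow to the right and rows downward; lengths in m; the calibration is good to about 2 mm. A picture is of the moment at which its call begins: read the wrist's pose just before it. camera_model takes no time and is no camera call; for the wrist camera it gives the pose at the moment of the call.
- bot.hand_in(): hands the job in; it is judged then, once.
The state is a dict: "time_s": time; "joint_positions": joint angles; "qvel": joint speeds; "tau": joint torques, N m; "position": TCP position; "tcp_rot": TCP orientation; "force": force on the tool from outside, world axes, zero at the start; "moment": the same for the moment, N m; "opening": opening from 0.0 (shut) to 1.0 (fully open); "grasp_force": force on a finger pad.
Only numpy, scipy, OpenCV 4.12 (cv2) and the standard library are available. Lean on these libraries where they do the work, as an engineer would, in place of code of your own. Each camera call takes 0.05 s, during which the arm holds its last target. There are 200 camera calls.

## Task

Open the tablet charging cage on the desk: press the gate gently home until you feel its latch bar come up against the back of the keeper, lift the bar out by its red thumb knob, and swing the gate out until it stands about square to the cage. Then let the bar down and let go; do not strain the keeper, fling the gate or disturb the things on the desk or on the cage.

Things in the scene. Friction and masses are not known exactly. Their poses are not given: they have to be found in the camera images.
- cage: Black steel tablet charging cage, 360 wide (y), 266 deep (x), 240 high, fixed. Origin on the desk under the middle of its front; x points into the cage, away from the robot, y to the hinge side, z up. The grey barred gate in its front is 12 thick, 276 wide, 21 to 231 high, its face at x = 0 when joint gate is 0; hinge at +y, free edge at y = -138. A steel bar on the gate drops into the keeper.
- gate (a joint): Gate angle (rad): 0 is flush with the cage's front plane. It starts shut but loose in its play, standing proud at 0.026 to 0.030; grows as the gate swings out towards the robot, clockwise seen from above, to its stop at 1.75, and may go in to -0.06. 0.8 kg; hinge friction 0.12 N m, so it stays where it is left.
- gate_hinge (a point): Point on the gate's vertical hinge axis, 200 above the desk, at x = 6, y = 140 mm in the cage's frame. Its axes turn with the gate: x through the gate inwards, y from the free edge to the hinge.
- latch (a joint): Angle of the latch bar (rad): 0 level on the keeper's floor; grows as its free end is lifted, to 0.35; hangs at -0.05 with nothing under it. 0.16 kg, falls by its weight. At 0.15 it is above the keeper's lip.
- bar_pivot (a point): The bar's pivot pin on the gate, 120 mm from the hinge axis along the gate, 200 above the desk. The bar is a steel strip 8 thick (x), 14 high, its back 10 mm in front of the gate's face; its free end lies 320 mm from the hinge axis. A guide strap over the bar, 32 mm from the pin towards the knob, stands out 22 mm from the gate's face.
- knob (a point): Grip point on the bar's red thumb knob: a round stem 16 in diameter sticking straight out of the bar's front, with an end flange 26 in diameter. The point is on the stem's axis, mid-way along its 42 mm from bar to flange, 41 mm in front of the gate's face, 215 mm from the hinge axis, 95 mm from the pivot. x inwards along the stem, y to the hinge. Pinch it from above, fingers either side along y.
- keeper: Bracket on the post beside the gate's free edge. Origin at the bar's height (200), at y = -162, x = 0 in the cage's frame. It carries a bright rigid steel hook, 24 wide (y): a channel 27 wide in x round the bar's end with floor, back wall, and a front nose turned back over the bar as a lip 16 long, 5 thick, its underside 5 above the resting bar. More than 15 N spoils it.
- keeper_slot (a point): Middle of the slots on which the hook is clamped, 15 mm below and 18 mm in front of keeper's origin. The hook sits anywhere along 14 mm fore and aft; this is not measured. The bar can rise only when within about 2 mm of the back wall; from the start the bar's end must go in by some 3 to 19 mm (0.7 times that at the knob) to meet that wall. Feel for it slowly.
- card_box: Bystander: grey index-card box, 80 x 140 x 77 high, on the cage's roof. Origin under its middle.
- stapler: Bystander: black stapler, 145 x 36 x 60 high, to the hinge side of the cage's front. Origin under its middle, x along it.
- mug: Bystander: blue mug, 82 in diameter, 95 high, to the keeper side of the cage's front. Origin under its middle, handle at +y.
- tape: Bystander: black tape dispenser, 150 x 60 x 82 high, far left of the desk. Origin under its middle.
- punch: Bystander: black hole punch, 110 x 105 x 70 high, far right of the desk. Origin under its middle.
- pen_pot: Bystander: dark pot with pens, 80 in diameter, 146 high with its pens, near right. Origin under its middle.
- calculator: Bystander: black calculator, 150 x 85 x 19 high, near left. Origin under its middle, x along it.

How it is judged (in metres and radians):
On the way, in this order (a step that is already met when the one before it is completed fails the run):
1. the bar is lifted up past the keeper's lip (0.12 rad) with the gate still shut (under 0.06 rad) (value of joint latch above 0.12 rad and value of joint gate below 0.06 rad), for 0.05 s.
2. the gate is swung out past 1.3 rad (75 degrees) (value of joint gate above 1.3 rad), for 0.2 s.
At the end, for the whole second after the job is handed in: The gate stands open by more than 1.3 rad (75 degrees; its stop is at 1.75) and is still (under 0.05 rad/s), with the latch bar let down (latch under 0.02 rad) and let go (value of joint gate above 1.3 rad and value of joint latch below 0.02 rad and velocity of joint gate between -0.05 and 0.05 rad/s); the robot touches nothing.
It fails at once if the keeper is strained: more than 15 N on it from the bar, the gripper or anything else (contact force between keeper and anything else above 15 N).
It fails at once if the gate is flung: faster than 2.5 rad/s (velocity of joint gate above 2.5 rad/s or velocity of joint gate below -2.5 rad/s).
It fails at once if a thing on the desk or on the cage is shifted by more than 20 mm (distance of any of card_box, stapler, mug, tape, punch, pen_pot, calculator from where it was at the start of the episode above 0.02 m).
It also fails if it takes over 59 s, if anything falls off the work surface, if the arm or the gripper's body presses on something with over 40 N, if the wrist force passes 120 N, or if a joint passes its speed limit or range.

## Working session

There is one attempt and no reset: what is moved stays moved. The work goes in short steps, Python scripts to look and compute and a tool call to move; the robot and the scene stay as the last step left them, time stands still between calls to the robot, and variables do not carry over. Pictures are saved under pics/ and viewed, at most 10 in all, crops included, and the job is handed in when it is done.

Besides the shell and the picture viewer there is one more tool, called after ">>>" by a JSON object that holds its "op" and its "data", one argument or row to a line. apply_moves: Moves the arm, as the interface text tells. Its arguments: {"type":"object","properties":{"steps":{"type":"array","items":{"type":"array","items":{"type":"array","items":{"type":"number"}}}}},"required":["steps"]}

```bash
mkdir -p pics
python3 - <<'E'
from rig import bot
import cv2,numpy as np
s=bot.read_state();print(s)
a=bot.capture("scene");b=bot.capture("top")
cv2.imwrite("pics/a.png",a);cv2.imwrite("pics/b.png",b)
for n in("scene","top"):
    m=bot.camera_model(n);print(n,m);
for im in(a,b):
    h=cv2.cvtColor(im,cv2.COLOR_BGR2HSV)
    k=((h[...,0]<8)|(h[...,0]>172))&(h[...,1]>130)&(h[...,2]>60)
    n,l,st,c=cv2.connectedComponentsWithStats(k.astype('uint8'))
    print([(st[i].tolist(),c[i].round(1).tolist()) for i in range(1,n) if st[i,4]>8])
E
```

```text
{'time_s': 0.0, 'joint_positions': array([-8.09333460e+01,  3.02797779e+01,  8.21542183e+01, -1.57398569e-03,
        6.76889809e+01, -1.02272911e+01]), 'qvel': array([-0.01674292, -0.00661303,  0.00208318,  0.00351316,  0.00995378,
       -0.02219743]), 'tau': array([-6.03947119e-04, -4.40041387e+01, -1.76592869e+01,  6.32940070e-02,
        5.82835218e-02, -1.64794260e-04]), 'position': array([ 0.20640674, -0.58912432,  0.19787501]), 'tcp_rot': array([[ 9.43832484e-01,  3.30424136e-01, -3.63326806e-04],
       [ 3.30424144e-01, -9.43830180e-01,  2.11553188e-03],
       [ 3.56103991e-04, -2.11675966e-03, -9.99997696e-01]]), 'force': array([0.21671599, 0.60274015, 0.2395008 ]), 'moment': array([ 0.00532353,  0.0473653 , -0.01990323]), 'grasp_force': 0.0, 'opening': 1.0007719970443776}
scene {'intrinsics': array([[358.96455459,   0.        , 258.23404853],
       [  0.        , 358.96455459, 185.19012266],
       [  0.        ,   0.        ,   1.        ]]), 'R': array([[ 0.39986893,  0.91643666,  0.01576961],
       [ 0.74592425, -0.31537476, -0.58663087],
       [-0.53263669,  0.246
[... 201 characters left out ...]
   [  0.        ,   0.        ,   1.        ]]), 'R': array([[ 0.00672183, -0.99987914,  0.01401841],
       [-0.9990253 , -0.00732637, -0.04352903],
       [ 0.04362648, -0.01371215, -0.99895381]]), 't': array([-0.03145146,  0.53569129,  1.71999206])}
[([167, 0, 66, 14, 514], [194.8, 4.4]), ([39, 35, 65, 49, 1264], [69.2, 52.9]), ([119, 46, 26, 38, 388], [132.2, 70.2]), ([115, 74, 7, 12, 47], [118.0, 80.6]), ([160, 188, 5, 11, 24], [161.9, 193.0]), ([265, 188, 8, 11, 43], [268.6, 193.0]), ([134, 318, 61, 66, 618], [168.8, 362.8])]
[([402, 61, 25, 6, 53], [417.2, 63.6]), ([353, 76, 19, 67, 336], [360.3, 101.5]), ([248, 156, 7, 13, 60], [250.8, 162.4]), ([338, 220, 9, 3, 19], [342.8, 220.7])]
```

Run:
```python
import cv2
a=cv2.imread("pics/a.png");b=cv2.imread("pics/b.png")
cv2.imwrite("pics/a2.png",cv2.resize(a,(800,600),interpolation=cv2.INTER_CUBIC))
cv2.imwrite("pics/b2.png",cv2.resize(b[20:260,110:430],(800,600),interpolation=cv2.INTER_CUBIC))
```

```text
(no output)
```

View pics/a2.png

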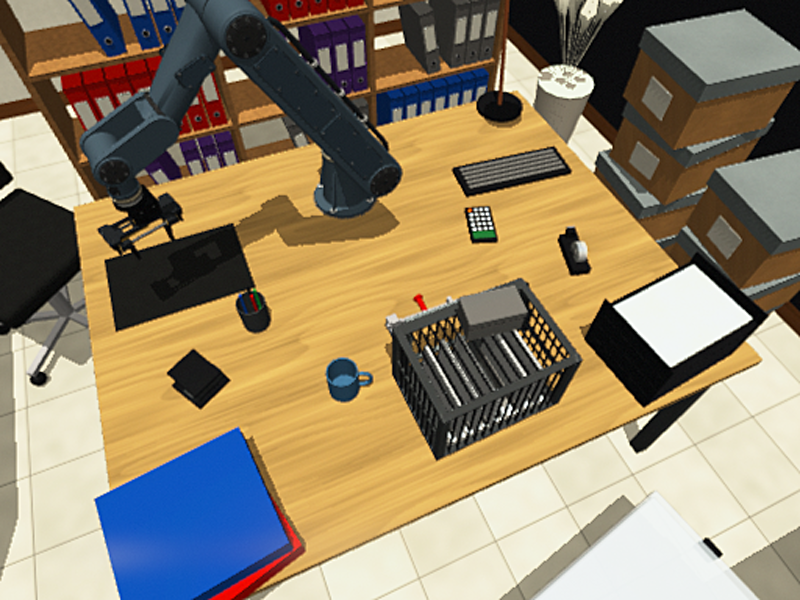

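View pics/b2.png

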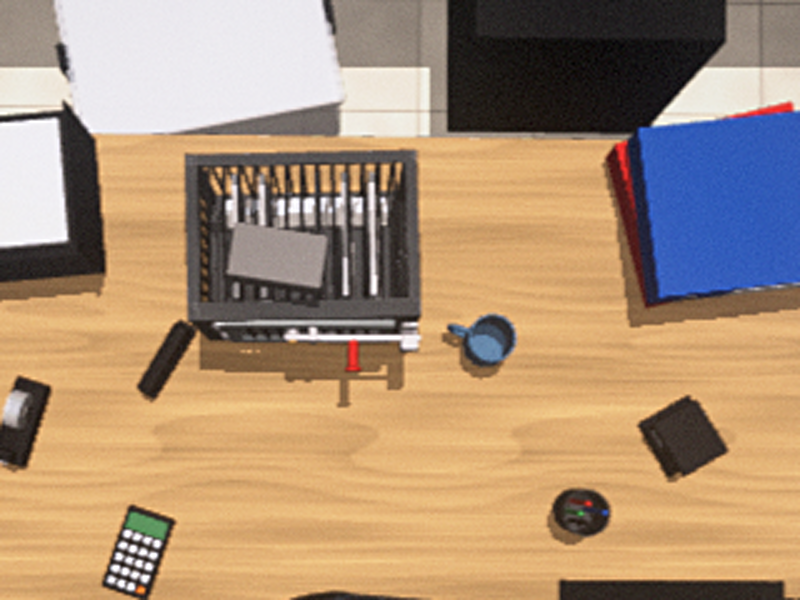

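The scene view shows the knob at about (268,193) px. In the top view it is at (251,162), with the keeper hook at (274,154) and the cage roof spanning columns 185–277 and rows 81–147. The stapler (176,163) lies outside the gate's sweep.

```bash
cat > h.py <<'E'
import numpy as np,cv2
from rig import bot
def ray(n,uv):
    m=bot.camera_model(n);R,t=m["R"],m["t"]
    return -R.T@t, R.T@np.linalg.solve(m["intrinsics"],[uv[0],uv[1],1])
def plane(n,uv,z):
    c,d=ray(n,uv);return c+d*(z-c[2])/d[2]
def tri(u,v,a="scene",b="top"):
    c,d=ray(a,u);e,f=ray(b,v);s=np.linalg.lstsq(np.c_[d,-f],e-c,rcond=None)[0]
    p,q=c+s[0]*d,e+s[1]*f;return (p+q)/2,np.linalg.norm(p-q)
E
python3 - <<'E'
from h import *
b=cv2.GaussianBlur(cv2.imread("pics/b.png"),(3,3),0)
g=b[...,2].astype(float)  # wood bright in red
def fit(pts):
    P=np.array([plane("top",p,.24)[:2] for p in pts],np.float32)
    vx,vy,x,y=cv2.fitLine(P,cv2.DIST_HUBER,0,.001,.001).ravel();return np.array([vx,vy]),np.array([x,y]),P
def cross(line,thr=110): # first drop below thr, subpixel
    i=np.argmax(line<thr);return i-(thr-line[i])/(line[i-1]-line[i])
back=[(c,76+cross(g[76:95,c])) for c in range(192,272,3)]
right=[(290-cross(g[r,290:255:-1]),r) for r in range(85,140,3)]
left=[(172+cross(g[r,172:205]),r) for r in range(88,135,3)]
L={}
for k,p in dict(back=back,right=right,left=left).items():
    d,o,P=fit(p);L[k]=(d,o);print(k,d,o,np.degrees(np.arctan2(d[1],d[0])))
def isec(a,b):
    s=np.linalg.solve(np.c_[a[0],-b[0]],b[1]-a[1]);return a[1]+s[0]*a[0]
A,B=isec(L["back"],L["left"]),isec(L["back"],L["right"])
print("BL",A,"BR",B,np.linalg.norm(A-B))
y=(A-B)/np.linalg.norm(A-B);x=np.array([y[1],-y[0]]);O=(A+B)/2-.266*x
print("origin",O,"yaw",np.degrees(np.arctan2(x[1],x[0])))
K,e=tri((268.6,193),(250.8,162.4));print("knob",K,e,"plane",plane("top",(250.8,162.4),.2),plane("scene",(268.6,193),.2))
k=K[:2]-O;print("knob in cage",k@x,k@y)
# bar line: bright pixels per column in rows 147..160
for n in range(226,272,5):
    c=b[146:160,n].sum(1);i=146+c.argmax();p=plane("top",(n,i),.207)[:2]-O;print(n,i,(p@x).round(4),(p@y).round(4),end=' | ')
Rt=bot.read_state()["tcp_rot"]
print(Rt)
E
```

```text
back [ 0.0326065  -0.99946827] [0.940332   0.06601092] -88.13145
right [0.99952173 0.0309237 ] [ 0.83888394 -0.11071604] 1.7720798
left [0.9995215  0.03093182] [0.83988076 0.24084851] 1.7725453
BL [0.9345326  0.24377766] BR [ 0.94598943 -0.10740237] 0.35136685
origin [0.6744025  0.05951431] yaw 1.8685467
knob [ 0.62972701 -0.01563605  0.20802242] 0.0009669280546367288 plane [ 0.63081667 -0.01525561  0.2       ] [ 0.62461082 -0.01348618  0.2       ]
knob in cage -0.04710210116855783 -0.0736536942539148
226 154 -0.0114 0.023 | 231 154 -0.0119 0.0035 | 236 154 -0.0123 -0.0161 | 241 155 -0.0167 -0.0356 | 246 155 -0.0172 -0.0552 | 251 155 -0.0177 -0.0748 | 256 155 -0.0182 -0.0944 | 261 155 -0.0186 -0.114 | 266 155 -0.0191 -0.1336 | 271 155 -0.0196 -0.1532 | [[ 9.43818090e-01  3.30465281e-01 -3.33990249e-04]
 [ 3.30465282e-01 -9.43816113e-01  1.96010500e-03]
 [ 3.32521271e-04 -1.96035474e-03 -9.99998023e-01]]
```

>>> {"op": "apply_moves", "data": {
  "steps": [
    [[3.27,-2.23,-2.5,0,0,-8.94,0.6],[6.54,-4.47,-5,0,0,-17.9,0.6],[9.81,-6.7,-7.5,0,0,-26.8,0.6],[13.08,-8.93,-10,0,0,-35.8,0.6],[16.35,-11.17,-10,0,0,-44.7,0.6],[19.6,-13.4,-10,0,0,-53.6,0.6],[22.9,-15.6,-10,0,0,-62.6,0.6],[26.2,-17.9,-10,0,0,-71.5,0.6],[29.4,-20.1,-10,0,0,-80.4,0.6],[32.7,-22.3,-10,0,0,-89.4,0.6],[36,-24.6,-10,0,0,-98.3,0.6],[39.2,-26.8,-10,0,0,-107.3,0.6],[42.5,-29,-10,0,0,-116.2,0.6],[45.8,-31.3,-10,0,0,-125.1,0.6],[49,-33.5,-10,0,0,-134.1,0.6],[52.3,-35.7,-10,0,0,-143,0.6],[55.6,-38,-10,0,0,-152,0.6],[58.9,-40.2,-10,0,0,-160.9,0.6],[58.9,-40.2,-10,0,0,-160.9,0.6],[58.9,-40.2,-10,0,0,-160.9,0.6]]
  ]
}}

```text
time_s: 2.6
position: [0.6289, -0.016, 0.2982]
tcp_rot: [[-1.0, -0.003, -0.002], [-0.003, 1.0, -0.0], [0.002, -0.0, -1.0]]
force: [-0.4, -0.6, 0.2]
opening: 0.797
grasp_force: 0.0
```

Run:
```python
from h import *
s=bot.read_state();m=bot.camera_model("wrist");w=bot.capture("wrist");cv2.imwrite("pics/w.png",w)
print(s["time_s"],s["position"],s["tcp_rot"].round(4),s["joint_positions"].round(1),s["force"],s["opening"])
h=cv2.cvtColor(w,cv2.COLOR_BGR2HSV)
k=((h[...,0]<8)|(h[...,0]>172))&(h[...,1]>130)&(h[...,2]>60)
n,l,st,c=cv2.connectedComponentsWithStats(k.astype('uint8'))
R,t,Ki=m["R"],m["t"],np.linalg.inv(m["intrinsics"])
for i in range(1,n):
    if st[i,4]>60:
        cc=-R.T@t;out=[]
        for uv in (c[i],st[i,:2],st[i,:2]+st[i,2:4]):
            d=R.T@Ki@[*uv,1];out.append((cc+d*(.2-cc[2])/d[2]).round(4).tolist())
        print(st[i],c[i].round(1),out)
```

```text
2.6 [ 0.62891188 -0.01601735  0.29822106] [[-1.0e+00 -2.6e-03 -1.8e-03]
 [-2.6e-03  1.0e+00 -3.0e-04]
 [ 1.8e-03 -3.0e-04 -1.0e+00]] [ -11.6   25.4   74.1   -0.    80.5 -101.7] [-0.36610138 -0.55246156  0.24851142] 0.7969355711816183
[239 164  26  50 839] [251.6 186.5] [[0.6313, -0.0127, 0.2], [0.6085, -0.0252, 0.2], [0.6605, 0.0013, 0.2]]
```

View pics/w.png

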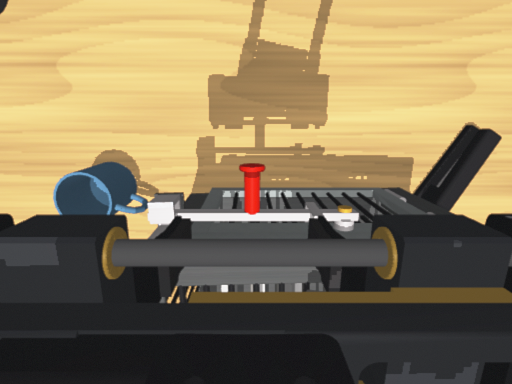

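>>> {"op": "apply_moves", "data": {
  "steps": [
    [[-0.3,0.15,2,0,0,0,0.3],[-0.3,0.15,4,0,0,0,0.3],[-0.3,0.15,6,0,0,0,0.3],[-0.3,0.15,8,0,0,0,0.3],[-0.3,0.15,9.5,0,0,0,0.3],[-0.3,0.15,10.4,0,0,0,0.3],[-0.3,0.15,10.4,0,0,0,0.3],[-0.3,0.15,10.4,0,0,0,0.3]]
  ]
}}

```text
time_s: 3.65
position: [0.6332, -0.0145, 0.1956]
tcp_rot: [[-1.0, -0.003, 0.001], [-0.003, 1.0, -0.0], [-0.001, -0.0, -1.0]]
force: [-0.7, -0.6, 0.0]
opening: 0.648
grasp_force: 0.0
```

Run:
```python
from h import *
w=bot.capture("wrist");a=bot.capture("scene");b=bot.capture("top")
cv2.imwrite("pics/m.png",np.hstack([cv2.resize(a[150:260,200:330],(400,340)),cv2.resize(w,(400,340))]))
```

```text
(no output)
```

View pics/m.png

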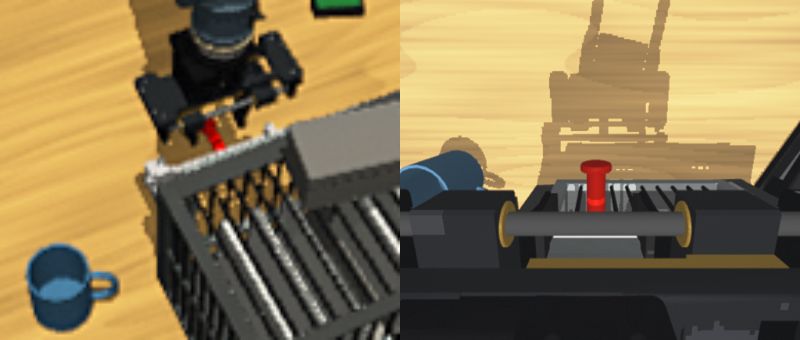

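The knob stem is centred between the fingers (wrist half: knob at column 596, between 505 and 690). Closing now.

>>> {"op": "apply_moves", "data": {
  "steps": [
    [[0,0,0.3,0,0,0,0.3],[0,0,0.3,0,0,0,-0.2],[0,0,0.3,0,0,0,-0.5],[0,0,0.3,0,0,0,-0.6],[0,0,0.3,0,0,0,-0.7],[0,0,0.3,0,0,0,-0.8],[0,0,0.3,0,0,0,-1],[0,0,0.3,0,0,0,-1],[0,0,0.3,0,0,0,-1],[0,0,0.3,0,0,0,-1]]
  ]
}}

```text
time_s: 5.05
position: [0.6326, -0.0143, 0.1919]
tcp_rot: [[-1.0, -0.003, 0.0], [-0.003, 1.0, 0.0], [-0.0, 0.0, -1.0]]
force: [-0.2, -0.3, 0.5]
opening: 0.004
grasp_force: 0.0
```

Run:
```python
from h import *
w=bot.capture("wrist");a=bot.capture("scene");b=bot.capture("top")
cv2.imwrite("pics/m2.png",np.hstack([cv2.resize(a[165:235,220:300],(400,350),interpolation=2),cv2.resize(w[140:340,150:350],(400,350),interpolation=2)]))
```

```text
(no output)
```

View pics/m2.png

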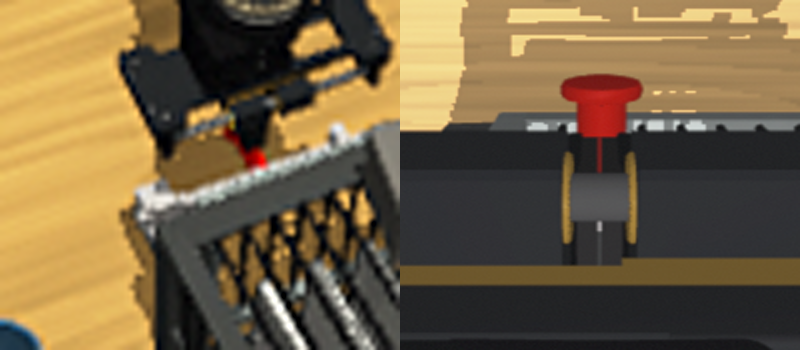

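Run:
```python
from h import *
m=bot.camera_model("wrist");R,t,K=m["R"],m["t"],m["intrinsics"];s=bot.read_state()
print("cam",-R.T@t,"axis",R[2],"TCP",s["position"],s["opening"],s["grasp_force"],s["force"])
def pr(n,X):
    m=bot.camera_model(n);p=m["intrinsics"]@(m["R"]@X+m["t"]);return (p[:2]/p[2]).round(1)
P=s["position"]
for z in(.14,.16,.181,.192,.2,.21,.22,.24):
    X=np.array([P[0],P[1],z]);print(z,pr("wrist",X),pr("scene",X),pr("top",X))
for n in("wrist","scene","top"):
    w=bot.capture(n);h=cv2.cvtColor(w,cv2.COLOR_BGR2HSV)
    k=((h[...,0]<8)|(h[...,0]>172))&(h[...,1]>130)&(h[...,2]>60)
    q,l,st,c=cv2.connectedComponentsWithStats(k.astype('uint8'))
    print(n,[(st[i].tolist(),c[i].round(1).tolist()) for i in range(1,q) if st[i,4]>3])
w=bot.capture("wrist");cv2.imwrite("pics/w3.png",cv2.resize(w[170:310,190:310],(685,600)[::1] if 0 else (514,600),interpolation=2))
```

```text
cam [ 0.56585038 -0.01400559  0.3783028 ] axis [ 0.25038678  0.00272683 -0.96814205] TCP [ 0.63264114 -0.01429075  0.19187496] 0.003282365482445093 0.0 [0.17333731 0.67890904 0.93308902]
0.14 [248.1 196.5] [268.7 203. ] [250.4 163.6]
0.16 [248.1 203.4] [268.9 200.3] [250.5 163. ]
0.181 [248. 212.] [269.1 197.3] [250.5 162.5]
0.192 [248.  217.2] [269.2 195.8] [250.5 162.2]
0.2 [248.  221.4] [269.3 194.6] [250.6 161.9]
0.21 [247.9 227.1] [269.4 193.2] [250.6 161.7]
0.22 [247.9 233.4] [269.5 191.7] [250.6 161.4]
0.24 [247.7 248.6] [269.7 188.7] [250.6 160.8]
wrist [([230, 183, 41, 56, 1087], [250.2, 199.9])]
scene [([147, 0, 19, 19, 205], [156.4, 8.0]), ([167, 0, 65, 15, 521], [194.2, 4.5]), ([39, 30, 106, 69, 3490], [91.7, 62.3]), ([320, 51, 1, 6, 6], [320.0, 53.5]), ([160, 188, 5, 11, 24], [161.9, 193.0]), ([265, 191, 9, 8, 22], [269.4, 195.1]), ([134, 317, 61, 67, 617], [168.8, 362.8])]
top [([402, 61, 25, 6, 53], [417.2, 63.6]), ([353, 76, 23, 67, 342], [360.5, 101.8]), ([338, 220, 9, 3, 19], [342.8, 220.7])]
```

View pics/w3.png

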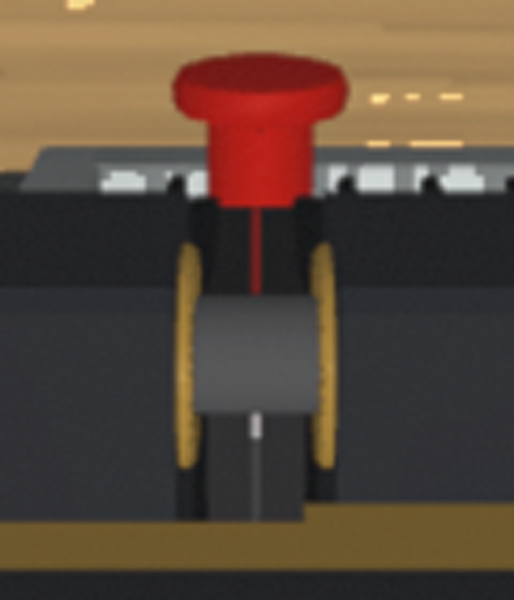

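The fingers shut to 0.003 with no grip force, and red shows through the slit between them. The pads closed just above the stem, so I'll open and go a centimetre lower.

>>> {"op": "apply_moves", "data": {
  "steps": [
    [[0,0,0,0,0,0,0],[0,0,0,0,0,0,0],[0,0,0,0,0,0,0],[0,0,0,0,0,0,0],[0,0,0.3,0,0,0,0],[0,0,0.6,0,0,0,0],[0,0,0.9,0,0,0,0],[0,0,0.9,0,0,0,0]]
  ]
}}

```text
time_s: 6.4
position: [0.6323, -0.0142, 0.1824]
tcp_rot: [[-1.0, -0.003, -0.001], [-0.003, 1.0, 0.0], [0.001, 0.0, -1.0]]
force: [-0.2, 0.1, 0.2]
opening: 0.499
grasp_force: 0.0
```

>>> {"op": "apply_moves", "data": {
  "steps": [
    [[0,0,0,0,0,0,-0.5],[0,0,0,0,0,0,-0.8],[0,0,0,0,0,0,-0.8],[0,0,0,0,0,0,-0.8],[0,0,0,0,0,0,-0.8],[0,0,0,0,0,0,-0.8]]
  ]
}}

```text
time_s: 7.15
position: [0.6326, -0.0138, 0.1829]
tcp_rot: [[-1.0, -0.003, 0.0], [-0.003, 1.0, 0.001], [-0.0, 0.001, -1.0]]
force: [-0.5, 1.8, 0.6]
opening: 0.105
grasp_force: 1.3
```

Run:
```python
from h import *
w=bot.capture("wrist");a=bot.capture("scene")
cv2.imwrite("pics/m4.png",np.hstack([cv2.resize(a[165:235,220:300],(400,350),interpolation=2),cv2.resize(w[140:340,150:350],(400,350),interpolation=2)]))
```

```text
(no output)
```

View pics/m4.png

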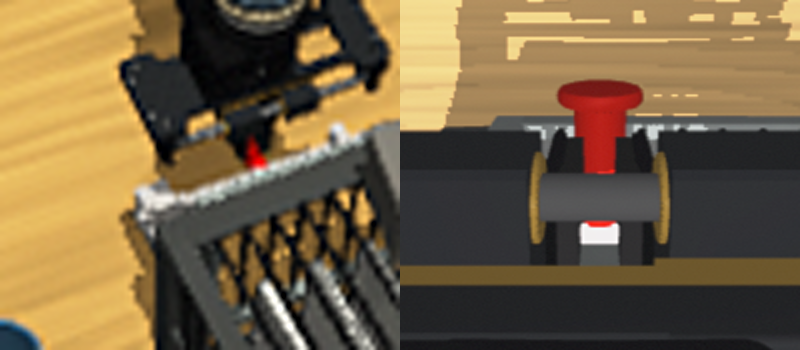

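Now the pads touch only the top chord of the stem (opening 0.105, or 9 mm), so the tips sit about 6–7 mm above the axis. I'll go 13 mm lower and a little further out along the stem.

>>> {"op": "apply_moves", "data": {
  "steps": [
    [[0,0,0,0,0,0,-0.3],[0,0,0,0,0,0,-0.3],[0.4,-0.05,0,0,0,0,-0.3],[0.4,-0.05,0.3,0,0,0,-0.3],[0.4,-0.05,0.6,0,0,0,-0.3],[0.4,-0.05,0.9,0,0,0,-0.3],[0.4,-0.05,1.2,0,0,0,-0.3],[0.4,-0.05,1.3,0,0,0,-0.3],[0.4,-0.05,1.3,0,0,0,-0.3]]
  ]
}}

```text
time_s: 8.38
position: [0.6286, -0.0148, 0.1697]
tcp_rot: [[-1.0, -0.003, -0.0], [-0.003, 1.0, 0.0], [0.0, 0.0, -1.0]]
force: [-0.8, -0.1, -0.7]
opening: 0.349
grasp_force: 0.0
```

>>> {"op": "apply_moves", "data": {
  "steps": [
    [[0,0,0,0,0,0,-0.6],[0,0,0,0,0,0,-0.7],[0,0,0,0,0,0,-0.7],[0,0,0,0,0,0,-0.7],[0,0,0,0,0,0,-0.7]]
  ]
}}

```text
time_s: 9.0
position: [0.6287, -0.0137, 0.17]
tcp_rot: [[-1.0, -0.003, 0.0], [-0.003, 1.0, 0.002], [-0.0, 0.002, -1.0]]
force: [0.4, 5.4, 0.6]
opening: 0.173
grasp_force: 30.0
```

>>> {"op": "apply_moves", "data": {
  "steps": [
    [[0,0.1,0,0,0,0,-1],[0,0.1,0,0,0,0,-1],[0,0.1,0,0,0,0,-1],[0,0.1,0,0,0,0,-1]]
  ]
}}

```text
time_s: 9.5
position: [0.6287, -0.0137, 0.17]
tcp_rot: [[-1.0, -0.003, 0.0], [-0.003, 1.0, 0.0], [-0.0, 0.0, -1.0]]
force: [0.3, 4.2, 1.2]
opening: 0.178
grasp_force: 30.0
```

>>> {"op": "apply_moves", "data": {
  "steps": [
    [[-0.05,0,0,0,0,-0.1,-1],[-0.1,0,0,0,0,-0.25,-1],[-0.15,0,0,0,0,-0.4,-1],[-0.15,0,0,0,0,-0.4,-1]]
  ]
}}

```text
time_s: 10.0
position: [0.63, -0.014, 0.1699]
tcp_rot: [[-1.0, -0.011, -0.0], [-0.011, 1.0, -0.0], [0.0, -0.0, -1.0]]
force: [-1.4, 2.3, 2.7]
opening: 0.172
grasp_force: 30.0
```

>>> {"op": "apply_moves", "data": {
  "steps": [
    [[-0.05,0.05,0,0,0,-0.13,-1],[-0.1,0.05,0,0,0,-0.27,-1],[-0.1,0.05,0,0,0,-0.27,-1]]
  ]
}}

```text
time_s: 10.38
position: [0.6311, -0.0142, 0.1699]
tcp_rot: [[-1.0, -0.015, -0.0], [-0.015, 1.0, -0.002], [0.0, -0.002, -1.0]]
force: [-1.7, -2.0, 3.6]
opening: 0.172
grasp_force: 30.0
```

>>> {"op": "apply_moves", "data": {
  "steps": [
    [[-0.05,0,0,0,0,-0.13,-1],[-0.1,0,0,0,0,-0.27,-1],[-0.1,0,0,0,0,-0.27,-1]]
  ]
}}

```text
time_s: 10.75
position: [0.6321, -0.0144, 0.1699]
tcp_rot: [[-1.0, -0.02, -0.0], [-0.02, 1.0, -0.002], [0.0, -0.002, -1.0]]
force: [-2.9, -5.3, 4.2]
opening: 0.176
grasp_force: 30.0
```

>>> {"op": "apply_moves", "data": {
  "steps": [
    [[0,-0.06,0,0,0,0,-1],[0,-0.11,0,0,0,0,-1],[0,-0.11,0,0,0,0,-1]]
  ]
}}

```text
time_s: 11.12
position: [0.6321, -0.0144, 0.1699]
tcp_rot: [[-1.0, -0.02, 0.0], [-0.02, 1.0, -0.0], [-0.0, -0.0, -1.0]]
force: [-2.3, -2.8, 4.2]
opening: 0.173
grasp_force: 30.0
```

>>> {"op": "apply_moves", "data": {
  "steps": [
    [[-0.05,-0.01,0,0,0,-0.13,-1],[-0.1,-0.02,0,0,0,-0.27,-1],[-0.1,-0.02,0,0,0,-0.27,-1]]
  ]
}}

```text
time_s: 11.5
position: [0.6332, -0.0146, 0.1699]
tcp_rot: [[-1.0, -0.025, 0.0], [-0.025, 1.0, -0.0], [-0.0, -0.0, -1.0]]
force: [-3.8, -2.2, 4.4]
opening: 0.174
grasp_force: 30.0
```

>>> {"op": "apply_moves", "data": {
  "steps": [
    [[0,-0.05,-0.05,0,0,0,-1],[0,-0.05,-0.1,0,0,0,-1],[0,-0.05,-0.1,0,0,0,-1]]
  ]
}}

```text
time_s: 11.88
position: [0.6332, -0.0146, 0.17]
tcp_rot: [[-1.0, -0.024, -0.0], [-0.024, 1.0, 0.001], [0.0, 0.001, -1.0]]
force: [0.5, -1.3, -2.5]
opening: 0.176
grasp_force: 30.0
```

>>> {"op": "apply_moves", "data": {
  "steps": [
    [[-0.05,-0.01,0,0,0,-0.13,-1],[-0.1,-0.02,0,0,0,-0.27,-1],[-0.1,-0.02,0,0,0,-0.27,-1]]
  ]
}}

```text
time_s: 12.25
position: [0.6342, -0.0149, 0.1706]
tcp_rot: [[-1.0, -0.029, -0.0], [-0.029, 1.0, 0.001], [0.0, 0.001, -1.0]]
force: [-0.5, -0.4, -3.1]
opening: 0.174
grasp_force: 30.0
```

>>> {"op": "apply_moves", "data": {
  "steps": [
    [[-0.05,-0.01,0,0,0,-0.13,-1],[-0.1,-0.02,0,0,0,-0.27,-1],[-0.1,-0.02,0,0,0,-0.27,-1]]
  ]
}}

```text
time_s: 12.62
position: [0.6353, -0.0151, 0.1708]
tcp_rot: [[-0.999, -0.034, 0.0], [-0.034, 0.999, 0.001], [-0.0, 0.001, -1.0]]
force: [-0.3, 0.9, -2.0]
opening: 0.174
grasp_force: 30.0
```

>>> {"op": "apply_moves", "data": {
  "steps": [
    [[-0.05,-0.01,0,0,0,-0.13,-1],[-0.1,-0.02,0,0,0,-0.27,-1],[-0.1,-0.02,0,0,0,-0.27,-1]]
  ]
}}

```text
time_s: 13.0
position: [0.6356, -0.0152, 0.1708]
tcp_rot: [[-0.999, -0.039, -0.001], [-0.039, 0.999, 0.001], [0.001, 0.001, -1.0]]
force: [-1.4, 1.9, -1.6]
opening: 0.172
grasp_force: 30.0
```

>>> {"op": "apply_moves", "data": {
  "steps": [
    [[-0.03,-0.01,0,0,0,-0.1,-1],[-0.03,-0.01,0,0,0,-0.1,-1]]
  ]
}}

```text
time_s: 13.25
position: [0.6356, -0.0152, 0.1708]
tcp_rot: [[-0.999, -0.04, -0.002], [-0.04, 0.999, 0.001], [0.002, 0.001, -1.0]]
force: [-4.0, 3.0, 0.3]
opening: 0.173
grasp_force: 30.0
```

>>> {"op": "apply_moves", "data": {
  "steps": [
    [[-0.03,0,0,0,0,0,-1],[-0.05,0,0,0,0,0,-1],[-0.05,0,0,0,0,0,-1]]
  ]
}}

```text
time_s: 13.62
position: [0.6356, -0.0152, 0.1708]
tcp_rot: [[-0.999, -0.041, -0.003], [-0.041, 0.999, 0.001], [0.003, 0.001, -1.0]]
force: [-4.2, 3.5, 0.3]
opening: 0.169
grasp_force: 30.0
```

Wall felt: x is stuck at 0.6356 and Fx has risen to −4 N. Easing off slightly, then lifting a little as a check.

>>> {"op": "apply_moves", "data": {
  "steps": [
    [[0.05,-0.02,0,0,0,0,-1],[0.05,-0.02,-0.15,0,0,0,-1],[0.05,-0.02,-0.3,0,0,0,-1],[0.05,-0.02,-0.45,0,0,0,-1],[0.05,-0.02,-0.45,0,0,0,-1]]
  ]
}}

```text
time_s: 14.25
position: [0.6356, -0.0151, 0.1743]
tcp_rot: [[-0.999, -0.041, -0.002], [-0.041, 0.999, 0.001], [0.002, 0.001, -1.0]]
force: [-2.7, 4.5, -7.1]
opening: 0.175
grasp_force: 30.0
```

>>> {"op": "apply_moves", "data": {
  "steps": [
    [[0,-0.02,-0.15,0,0,0,-1],[0,-0.02,-0.3,0,0,0,-1],[0,-0.02,-0.3,0,0,0,-1]]
  ]
}}

```text
time_s: 14.62
position: [0.6356, -0.015, 0.1772]
tcp_rot: [[-0.999, -0.041, -0.003], [-0.041, 0.999, 0.002], [0.003, 0.002, -1.0]]
force: [-2.6, 5.6, -7.0]
opening: 0.172
grasp_force: 30.0
```

>>> {"op": "apply_moves", "data": {
  "steps": [
    [[0,0.05,-0.25,0,0,0,-1],[0,0.1,-0.5,0,0,0,-1],[0,0.15,-0.75,0,0,0,-1],[0,0.18,-1.0,0,0,0,-1],[0,0.2,-1.2,0,0,0,-1],[0,0.22,-1.4,0,0,0,-1],[0,0.22,-1.4,0,0,0,-1]]
  ]
}}

```text
time_s: 15.5
position: [0.6356, -0.013, 0.1918]
tcp_rot: [[-0.999, -0.04, -0.002], [-0.04, 0.999, 0.001], [0.002, 0.002, -1.0]]
force: [-3.7, 4.8, -8.0]
opening: 0.175
grasp_force: 30.0
```

Run:
```python
from h import *
w=bot.capture("wrist");a=bot.capture("scene")
cv2.imwrite("pics/m5.png",np.hstack([cv2.resize(a[165:235,220:300],(400,350),interpolation=2),cv2.resize(w[140:340,110:340],(400,350),interpolation=2)]))
```

```text
(no output)
```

View pics/m5.png

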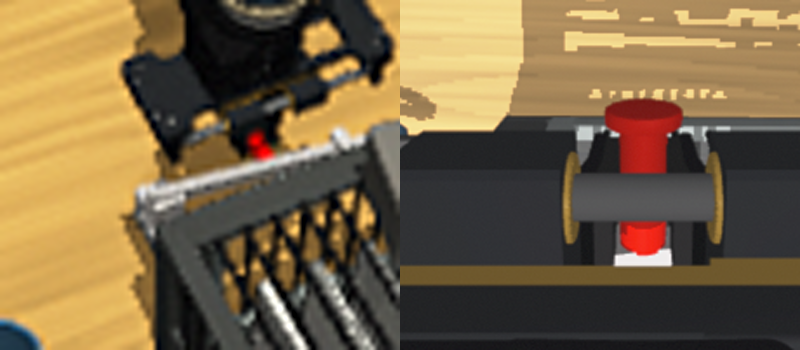

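The bar is tilted up and clear of the hook: in the scene half its end stands above the keeper at (145,190), and the stem is held between the pads. Starting the swing slowly.

>>> {"op": "apply_moves", "data": {
  "steps": [
    [[0.18,0.05,0,0,0,0.5,-1],[0.37,0.09,0,0,0,1,-1],[0.73,0.19,0,0,0,2,-1],[1.1,0.3,0,0,0,3,-1],[1.46,0.41,0,0,0,4,-1],[1.82,0.53,0,0,0,5,-1],[2.17,0.66,0,0,0,6,-1],[2.53,0.79,0,0,0,7,-1],[2.53,0.79,0,0,0,7,-1]]
  ]
}}

```text
time_s: 16.73
position: [0.6123, -0.0067, 0.1931]
tcp_rot: [[-0.997, 0.082, 0.004], [0.082, 0.997, 0.0], [-0.004, 0.001, -1.0]]
force: [0.6, 4.9, -5.3]
opening: 0.174
grasp_force: 30.0
```

Run:
```python
import numpy as np
hx,hy=-5.15,21.08
for f in list(range(2,84,4))[1:]+[81,83]:
    r=np.radians(f);c,s=np.cos(r),np.sin(r)
    print([round(hx-hx*c+hy*s,2),round(hy-hx*s-hy*c,2),0,0,0,f,-1],end=', ')
from rig import bot
print(bot.read_state()["joint_positions"].round(1))
```

```text
[np.float64(2.18), np.float64(0.65), 0, 0, 0, 6, -1], [np.float64(3.58), np.float64(1.21), 0, 0, 0, 10, -1], [np.float64(4.95), np.float64(1.87), 0, 0, 0, 14, -1], [np.float64(6.26), np.float64(2.62), 0, 0, 0, 18, -1], [np.float64(7.52), np.float64(3.46), 0, 0, 0, 22, -1], [np.float64(8.72), np.float64(4.39), 0, 0, 0, 26, -1], [np.float64(9.85), np.float64(5.4), 0, 0, 0, 30, -1], [np.float64(10.91), np.float64(6.48), 0, 0, 0, 34, -1], [np.float64(11.89), np.float64(7.64), 0, 0, 0, 38, -1], [np.float64(12.78), np.float64(8.86), 0, 0, 0, 42, -1], [np.float64(13.59), np.float64(10.14), 0, 0, 0, 46, -1], [np.float64(14.31), np.float64(11.48), 0, 0, 0, 50, -1], [np.float64(14.93), np.float64(12.86), 0, 0, 0, 54, -1], [np.float64(15.46), np.float64(14.28), 0, 0, 0, 58, -1], [np.float64(15.88), np.float64(15.73), 0, 0, 0, 62, -1], [np.float64(16.2), np.float64(17.21), 0, 0, 0, 66, -1], [np.float64(16.42), np.float64(18.71), 0, 0, 0, 70, -1], [np.float64(16.53), np.float64(20.22), 0, 0, 0, 74, -1], [np.float64(16.54), np.float64(21.73), 0, 0, 0, 78, -1], [np.float64(16.44), np.float64(23.25), 0, 0, 0, 82, -1], [np.float64(16.48), np.float64(22.87), 0, 0, 0, 81, -1], [np.float64(16.4), np.float64(23.62), 0, 0, 0, 83, -1], [-11.1  29.5  84.5   0.1  65.8 -96.4]
```

>>> {"op": "apply_moves", "data": {
  "steps": [
    [[0.73,0.17,0,0,0,2,-1],[2.18,0.62,0,0,0,6,-1],[3.58,1.18,0,0,0,10,-1],[4.95,1.84,0,0,0,14,-1],[6.26,2.59,0,0,0,18,-1],[7.52,3.43,0,0,0,22,-1],[8.72,4.36,0,0,0,26,-1],[9.85,5.37,0,0,0,30,-1],[10.91,6.45,0,0,0,34,-1],[11.89,7.61,0,0,0,38,-1],[11.89,7.61,0,0,0,38,-1]]
  ]
}}

```text
time_s: 18.1
position: [0.4986, 0.0779, 0.1931]
tcp_rot: [[-0.737, 0.676, 0.001], [0.676, 0.737, -0.002], [-0.002, -0.001, -1.0]]
force: [-1.9, -0.8, -4.1]
opening: 0.173
grasp_force: 30.0
```

>>> {"op": "apply_moves", "data": {
  "steps": [
    [[0.73,0.17,0,0,0,2,-1],[2.18,0.62,0,0,0,6,-1],[3.58,1.18,0,0,0,10,-1],[4.95,1.84,0,0,0,14,-1],[6.26,2.59,0,0,0,18,-1],[7.52,3.43,0,0,0,22,-1],[8.72,4.36,0,0,0,26,-1],[9.85,5.37,0,0,0,30,-1],[10.91,6.45,0,0,0,34,-1],[11.89,7.61,0,0,0,38,-1],[12.56,8.53,0,0,0,41,-1],[13.0,9.17,0,0,0,43,-1],[13.0,9.17,0,0,0,43,-1],[13.0,9.17,0,0,0,43,-1]]
  ]
}}

```text
time_s: 19.85
position: [0.4625, 0.2339, 0.1922]
tcp_rot: [[-0.076, 0.997, -0.006], [0.997, 0.076, -0.0], [0.0, -0.006, -1.0]]
force: [-7.7, 2.7, -1.4]
opening: 0.171
grasp_force: 30.0
```

>>> {"op": "apply_moves", "data": {
  "steps": [
    [[0,-0.1,0.3,0,0,0,-1],[0,-0.15,0.7,0,0,0,-1],[0,-0.2,1.1,0,0,0,-1],[0,-0.25,1.5,0,0,0,-1],[0,-0.3,1.9,0,0,0,-1],[0,-0.33,2.2,0,0,0,-1],[0,-0.35,2.5,0,0,0,-1],[0,-0.35,2.6,0,0,0,-1],[0,-0.35,2.6,0,0,0,-1]]
  ]
}}

```text
time_s: 20.98
position: [0.4603, 0.2336, 0.1667]
tcp_rot: [[-0.076, 0.997, -0.003], [0.997, 0.076, -0.0], [0.0, -0.003, -1.0]]
force: [-7.3, 2.3, -0.1]
opening: 0.168
grasp_force: 30.0
```

>>> {"op": "apply_moves", "data": {
  "steps": [
    [[0,0,0,0,0,0,-0.6],[0,0,0,0,0,0,-0.4],[0,0,0,0,0,0,-0.2],[0,0,0,0,0,0,-0.2],[0,0,0,0,0,0,-0.2],[0,0,-0.5,0,0,0,-0.2],[0,0,-1.5,0,0,0,-0.2],[0,0,-3,0,0,0,-0.2],[0,0,-5,0,0,0,-0.2],[0,0,-8,0,0,0,-0.2],[0,0,-12,0,0,0,-0.2],[0,0,-15,0,0,0,-0.2],[0,0,-15,0,0,0,-0.2],[0,0,-15,0,0,0,-0.2]]
  ]
}}

```text
time_s: 22.72
position: [0.4609, 0.2337, 0.316]
tcp_rot: [[-0.075, 0.997, -0.001], [0.997, 0.075, -0.0], [-0.0, -0.001, -1.0]]
force: [0.1, -0.8, 0.0]
opening: 0.396
grasp_force: 0.0
```

Run:
```python
from h import *
a=bot.capture("scene");b=bot.capture("top")
cv2.imwrite("pics/m6.png",np.hstack([cv2.resize(a[90:290,150:400],(400,320),interpolation=2),cv2.resize(b[60:260,130:380],(400,320),interpolation=2)]))
```

```text
(no output)
```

View pics/m6.png

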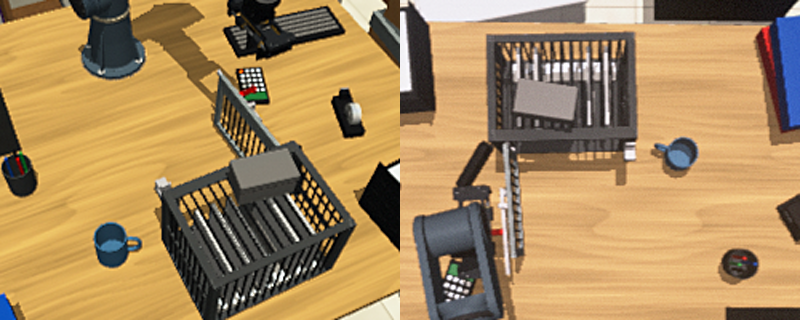

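The gate stands roughly square to the cage (top half: edge at column 512, rows 145–260). The knob is free, the gripper is clear above, and nothing has shifted. Handing in.

```bash
python3 -c "
from rig import bot
print(bot.hand_in())"
```

```text
the job is handed in; nothing more can be done
None
```

The job is handed in at about 23 s. By the last pictures the gate stands open at about 86 degrees with the gripper clear and nothing on the desk or cage shifted. The latch bar was lowered and released, though I didn't measure its angle afterwards, and the hand-in returned no verdict.

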